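Steady the rocking work stand

TASK

The small aluminium work stand on the bench rocks, because one of its two front levelling screws does not reach down to its pad. Find out which by pressing gently (well under 25 N) on top of the two black knobs, turn that knob until the front feet share the weight about evenly and nothing rocks, and let go of the stand. Then lay the green wax block flat on the middle of its plate and release it. Leave the stand where it is and the other things on the bench untouched.

Things in the scene. Friction and masses are not known exactly. Their poses are not given: they have to be found in the camera images.
- stand: 3 kg work stand, loose: square plate 170x170x12 mm, its top 46 mm above this origin (middle, at the level of the rear feet). x points away from the robot to the low dark rear fence (14 mm high, 67 mm behind the middle), y left. Knobs at x -62, y +62 (left), -62 mm (right). One front screw, left or right, hangs 1.5 to 5.5 mm clear of its rubber pad. The pads yield 1 mm per 12 N.
- plate_center (a point): middle of the plate's upper face, the place for the wax block; axes as the stand
- knob_left (a point): black fluted round knob of the front left (+y) levelling screw, 36 mm across, 26 mm tall; the point is on its axis half-way up, 13 mm below its top, 19 mm above the plate. It stays at its height and turns stiffly (0.06 N m); clockwise from above drives the foot below it down, 1.5 mm per rad (9.4 mm a turn). Range at least 5 rad each way.
- knob_right (a point): black fluted round knob of the front right (-y) levelling screw, 36 mm across, 26 mm tall; the point is on its axis half-way up, 13 mm below its top, 19 mm above the plate. It stays at its height and turns stiffly (0.06 N m); clockwise from above drives the foot below it down, 1.5 mm per rad (9.4 mm a turn). Range at least 5 rad each way.
- screw_left: left front screw with knob and foot; origin on its axis at the stand's origin level, fixed in height. Pressing on the knob of a hanging screw tips the stand at 3 to 8 N until the foot meets its pad, then it stiffens to 12 N/mm (a loaded screw is so at once); while tipping, the knob's top swings away from the plate's middle, 0.9 mm per mm down.
- screw_right: right front screw, as the left. To bring a hanging screw to an even share (5 to 6 N on each front foot), drive it down by the travel felt when pressing its knob until the foot met the pad, plus about 1.3 mm (when turned unpressed: about 0.7 rad past first touch). Some 0.7 rad beyond even, the other front foot starts to lift.
- rear_foot_left: left rear foot, rigid, 18 mm across; origin at its lowest point
- rear_foot_right: right rear foot, as the left
- wax_center (a point): green wax block 50 x 90 x 24 mm, about 110 g, lying flat on the bench; this point is its centre, 12 mm above its underside; x across the 50 mm width, y along the 90 mm length, z up
- rubber: eraser 23 x 52 x 12 mm, bystander; origin under its middle
- stick: flat brown sanding stick 26 x 190 x 10 mm lying on the bench, bystander; origin under its middle, y along it
Things that resemble listed ones, but are neither listed nor needed, are in the scene too. What is meant by the stand is not purple, and is the larger of those in its own colour.

How it is judged:
By the outcome, as a careful person would: the job done as asked, in the order asked, and still so for the second after the job is handed in, with the robot touching nothing.
It also fails if it takes over 72 s, if anything falls off the work surface, if the arm or the gripper's body presses on something with over 40 N, if the wrist force passes 120 N, or if a joint passes its speed limit or range.

ROBOT

A 6-joint arm with a two-finger parallel gripper is mounted at the origin on a cart in front of the work surface, level with it; the furniture and walls round the work are solid. World frame = base frame: x ahead of the robot, y to its left, z up, the work surface at z = 0. Lengths are in m, angles in degrees, forces in N, time in s.
With the tool pointing down it reaches from about 0.3 to 0.75 m from the base axis. Payload 8.5 kg.
Tool frame: the origin (TCP) lies midway between the tips of the shut fingers; the grasp point (between the pads) lies 19 mm behind it; z points along the fingers, y is the direction in which the jaws open and shut (so a half turn about z gives the same grasp; the last joint's range is limited). The gripper opens to 85 mm and grips with 20 to 120 N. Pads are 22 mm wide; open, the fingers measure 114 mm over their backs; the gripper's body (76 mm by 85 mm) begins 54 mm behind the grasp point. The pads swing forward as they close: fully open they stand 13 mm farther back than shut.
Start: joints at [64.097, 21.807, 74.336, -0, 83.858, -12.336], TCP at [0.129, 0.535, 0.231] pointing down, gripper open.
Joint ranges: [-178.18, 178.18], [-50.72, 133.34], [12.68, 142.11], [-81.47, 261.47], [9.98, 163.14], [-165.26, 165.26]. Speed limits (degrees/s): [136.94, 136.94, 180, 180, 180, 180].

INTERFACE

Orientations are given as a 3x3 rotation matrix whose columns are the frame's x, y, z axes.
In Python, from rig import status, eyes, env gives the robot as it stands. The module is installed in compiled form; this text tells all that it offers.
- The arm moves only by the tool play_rows, never from a script. Its argument "targets" is text: rows parted by semicolons, each of 5 numbers parted by spaces: the shift along the tool's x, y, z in m, then the turn about the tool's z in rad, then the closure, from 0 (fully open) to 1 (shut). A call has 1 to 5 rows; each row is the pose to reach, as a shift and turn from the pose commanded when the call began, along the tool's axes at that moment; what a row does not reach only later rows make up. A row lasts 1/10 s, in which the tool goes at most 50 mm and 8.59 degrees, less where a joint would pass 70% of its speed; a pose out of reach is approached as far as the arm can. A call with a gripper value outside its range is refused whole. The fingers move at their own pace and stop on an object; "force" is the grip in N (left out, the last holds). Time passes only in rows, so rows that repeat a pose let the fingers close. It gives the time, the measured TCP pose, the force and the opening at its end, in the units of the state.
- status.observe(): the state, without advancing time (a new reading comes with each control period).
- eyes.get_image(name): name is "scene" or "top" or "wrist"; returns a dict with "pixels" (400x640x3 uint8, red, green, blue), "range_z" (400x640 float32, m along the optical axis (not along the pixel's ray), 0 where there is no reading), "mtx" (3x3 intrinsics, pixels), "world_to_cam" (4x4, takes a point from world to camera coordinates); the wrist camera has in their place "T_tool_cam" (4x4, takes a point from camera to tool coordinates, whose origin is the TCP and whose axes are the flange's). Camera axes: x right, y up, looking along -z (the intrinsics and any distortion apply to the point x, -y, -z); pixel columns grow to the right and rows downward; lengths in m; the calibration is good to about 2 mm. A picture is of the moment at which its call begins: read the wrist's pose just before it.
- env.close_job(): hands the job in, once; it reports no verdict.
The state is a dict: "time_s": time; "q": joint angles; "qvel": joint speeds; "joint_efforts": joint torques, N m; "position": TCP position; "tool_rot": TCP orientation; "ft_force": force on the tool from outside, world axes, zero at the start; "wrist_torque": the same for the moment, N m; "grip_width": finger opening in m.
Only numpy, scipy, OpenCV 4.12 (cv2) and the standard library are available. Lean on these libraries where they do the work, as an engineer would, in place of code of your own. Each camera call takes 0.05 s, during which the arm holds its last target.

## Working session

There is one attempt and no reset: what is moved stays moved. The work goes in short steps, Python scripts to look and compute and a tool call to move; the robot and the scene stay as the last step left them, time stands still between calls to the robot, and variables do not carry over. Pictures are saved under pics/ and viewed, and the job is handed in when it is done.

Besides the shell and the picture viewer there is one more tool, called after "Request:" as name(argument=value, ...) on one line, values as JSON. play_rows: Moves the arm, as the interface text tells. Its arguments: {"type":"object","properties":{"targets":{"type":"string"},"force":{"type":"number"}},"required":["targets"]}

```bash
mkdir -p pics; cat > h.py <<'E'
import numpy as np, cv2
from rig import status, eyes, env
def grab(n,fn):
    s=status.observe(); im=eyes.get_image(n); np.savez('pics/'+fn+'.npz',pos=s['position'],rot=s['tool_rot'],**im)
    cv2.imwrite('pics/'+fn+'.png',im['pixels'][:,:,::-1]); return s,im
E
python3 - <<'E'
from h import *
s=status.observe(); print(s)
for n in ['scene','top','wrist']:
    s,im=grab(n,n+'0'); print(n,im['mtx'].tolist(),[k for k in im]); 
    print(im.get('world_to_cam',im.get('T_tool_cam')).round(4).tolist())
E
```

```text
{'time_s': 0.0, 'q': array([ 6.40979495e+01,  2.18397019e+01,  7.43851923e+01, -4.12014667e-04,
        8.38559299e+01, -1.23347671e+01]), 'qvel': array([-0.00575248, -0.00201706, -0.10029105,  0.04231959, -0.06528346,
        0.06728858]), 'joint_efforts': array([-2.12554609e-03, -4.48462808e+01, -2.31286311e+01, -2.72622983e-04,
        4.63146600e-03,  3.68149031e-06]), 'position': array([0.12888844, 0.53438777, 0.23072126]), 'tool_rot': array([[-9.72095203e-01,  2.34585899e-01, -6.09787011e-04],
       [ 2.34586507e-01,  9.72094415e-01, -1.27205952e-03],
       [ 2.94363323e-04, -1.37961076e-03, -9.99999005e-01]]), 'ft_force': array([-0.16259057, -0.32128614, -0.61876652]), 'wrist_torque': array([0.0157592 , 0.00781286, 0.01784885]), 'grip_width': 0.08530033217984175}
scene [[367.7079473225488, 0.0, 322.18934802154797], [0.0, 367.7079473225488, 201.0123843311384], [0.0, 0.0, 1.0]] ['pixels', 'range_z', 'mtx', 'world_to_cam']
[[0.4751, -0.8798, 0.0178, -0.0959], [0.6719, 0.3757, 0.6382, -0.4932], [-0.5682, -0.2913, 0.7697, -0.7066], [0.0, 0.0, 0.0, 1.0]]
top [[394.74542577626863, 0.0, 313.81232815547816], [0.0, 394.74542577626863, 203.98250752543424], [0.0, 0.0, 1.0]] ['pixels', 'range_z', 'mtx', 'world_to_cam']
[[0.0058, -0.9998, 0.0214, 0.1723], [0.9821, 0.0098, 0.1881, -0.5594], [-0.1882, 0.02, 0.9819, -1.4279], [0.0, 0.0, 0.0, 1.0]]
wrist [[312.07272483152013, 0.0, 313.652191866911], [0.0, 312.07272483152013, 196.71360348743028], [0.0, 0.0, 1.0]] ['pixels', 'range_z', 'mtx', 'T_tool_cam']
[[0.0001, 0.9665, 0.2567, 0.0653], [1.0, -0.0, -0.0002, -0.0011], [-0.0002, 0.2567, -0.9665, -0.1433], [0.0, 0.0, 0.0, 1.0]]
```

View pics/scene0.png

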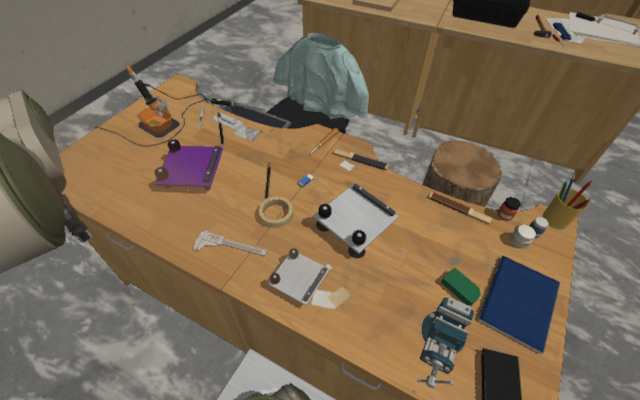

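View pics/top0.png

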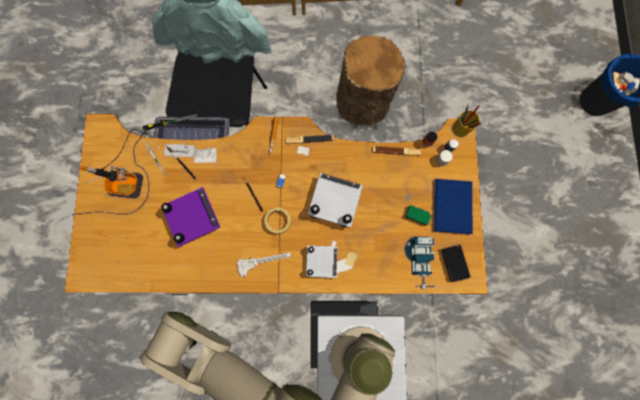

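View pics/wrist0.png

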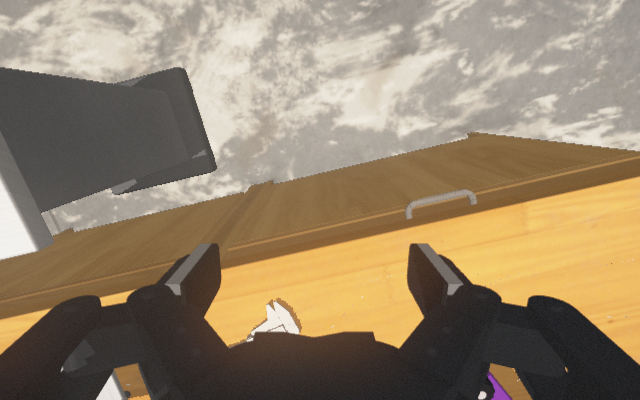

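Scene view: silver stand at (357,215), a smaller silver one at (298,276), and a purple one at (192,165); the green block is at (461,286). In the top view these are (335,199), (321,262), (190,217) and (418,215). The candidates for the stand are those three. I choose the large silver one at top (335,199). Next come a close crop and the measurements.

```bash
cat >> h.py <<'E'
def world(im,u,v,z=None,pos=None,rot=None):
    """points from pixels; z=None uses depth, else plane z"""
    u=np.atleast_1d(u).astype(float);v=np.atleast_1d(v).astype(float)
    K=im['mtx']; d=np.stack([(u-K[0,2])/K[0,0],-(v-K[1,2])/K[1,1],-np.ones_like(u)],1)
    if 'world_to_cam' in im: T=np.linalg.inv(im['world_to_cam'])
    else:
        P=np.eye(4);P[:3,:3]=rot;P[:3,3]=pos;T=P@im['T_tool_cam']
    D=d@T[:3,:3].T;o=T[:3,3]
    if z is None: t=im['range_z'][v.round().astype(int),u.round().astype(int)]
    else: t=(z-o[2])/D[:,2]
    return o+D*np.asarray(t)[:,None] if np.ndim(t) else o+D*t
E
python3 - <<'E'
from h import *
sc=dict(np.load('pics/scene0.npz'));tp=dict(np.load('pics/top0.npz'))
a=cv2.resize(sc['pixels'][170:270,290:430],None,fx=5.6,fy=5.6,interpolation=cv2.INTER_CUBIC)
cv2.imwrite('pics/crop_s.png',a[:,:,::-1])
a=cv2.resize(tp['pixels'][160:290,290:450],None,fx=4.5,fy=4.5,interpolation=cv2.INTER_CUBIC)
cv2.imwrite('pics/crop_t.png',a[:,:,::-1])
for nm,im,(x0,x1,y0,y1) in [('scene',sc,(300,420,175,265)),('top',tp,(300,370,165,235))]:
    hsv=cv2.cvtColor(im['pixels'],cv2.COLOR_RGB2HSV)
    vv,uu=np.mgrid[y0:y1,x0:x1];P=world(im,uu.ravel(),vv.ravel());
    z=P[:,2];h=hsv[vv.ravel(),uu.ravel()]
    print(nm,'z hist',np.histogram(z,bins=np.arange(-.005,.12,.005)))
    m=(z>.045)&(z<.058)&(h[:,1]<50)&(h[:,2]>110)
    if m.sum()>20:
        r=cv2.minAreaRect((P[m][:,:2]*1000).astype(np.float32));print('plate',r,np.median(z[m]),cv2.boxPoints(r))
    k=(z>.068)
    lab=np.zeros(im['range_z'].shape,np.uint8);lab[vv.ravel()[k],uu.ravel()[k]]=1
    n,L,st,c=cv2.connectedComponentsWithStats(lab)
    for i in range(1,n):
        q=L[vv.ravel(),uu.ravel()]==i
        if q.sum()>8: print('knob',q.sum(),c[i],P[q].mean(0),P[q].min(0),P[q].max(0))
for nm,im in [('scene',sc),('top',tp)]:
    hsv=cv2.cvtColor(im['pixels'],cv2.COLOR_RGB2HSV)
    m=cv2.inRange(hsv,(55,120,40),(85,255,255));n,L,st,c=cv2.connectedComponentsWithStats(m)
    for i in range(1,n):
        if st[i,4]>100:
            v,u=np.nonzero(L==i);P=world(im,u,v);t=P[:,2]>.018
            print(nm,'green',c[i],st[i],np.median(P[:,2]),P[:,2].max(),cv2.minAreaRect((P[t][:,:2]*1000).astype(np.float32)))
E
```

```text
scene z hist (array([6224,  856,   48,   42,    0,    3,  110,   19,   87, 1780,  686,
         69,  215,   51,   26,   91,  149,    1,    0,    0,    0,    0,
          0,    0]), array([-0.005,  0.   ,  0.005,  0.01 ,  0.015,  0.02 ,  0.025,  0.03 ,
        0.035,  0.04 ,  0.045,  0.05 ,  0.055,  0.06 ,  0.065,  0.07 ,
        0.075,  0.08 ,  0.085,  0.09 ,  0.095,  0.1  ,  0.105,  0.11 ,
        0.115]))
plate ((574.252685546875, 96.55736541748047), (167.77774047851562, 165.15902709960938), 73.81004333496094) 0.04573838624386589 [[471.55792    39.020355 ]
 [630.1672     -7.0297394]
 [676.94745   154.09438  ]
 [518.3382    200.14447  ]]
knob 121 [324.85950413 209.37190083] [0.53261463 0.17182575 0.07527007] [0.51670984 0.15520346 0.06847602] [0.55542954 0.18925124 0.08095222]
knob 129 [359.20930233 236.        ] [0.49868872 0.05332728 0.07513623] [0.48334    0.03700738 0.06848465] [0.51808565 0.07112646 0.07993046]
top z hist (array([1345, 1140,  160,    5,    0,    0,    0,    3,   73,  661,  807,
        132,   95,   55,    7,   52,   69,   21,    1,    0,    0,    0,
          0
[... 462 characters left out ...]
  201.10507  ]]
knob 74 [314.64864865 208.10810811] [0.53054239 0.1753474  0.11473465] [0.27958424 0.15774334 0.06918925] [0.55396017 0.20619401 1.50358218]
knob 72 [346.66666667 217.90277778] [0.50243531 0.05649559 0.07663826] [0.48703606 0.03995931 0.07050929] [0.5212736  0.07324164 0.08554827]
scene green [461.1372549 286.6162465] [442 269  38  36 714] 0.021918663757477364 0.8603318709942658 ((269.59344482421875, -147.85397338867188), (86.94014739990234, 588.0165405273438), 73.27835083007812)
top green [417.90545455 214.77454545] [406 206  25  18 275] 0.023844969599891908 1.5035821764398036 ((430.2255859375, -16.489349365234375), (85.67961883544922, 530.8313598632812), 24.908824920654297)
```

View pics/crop_s.png

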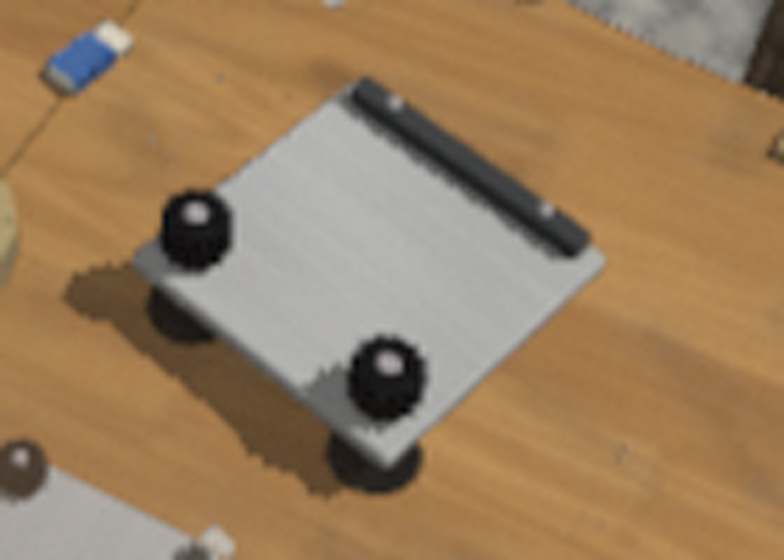

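View pics/crop_t.png

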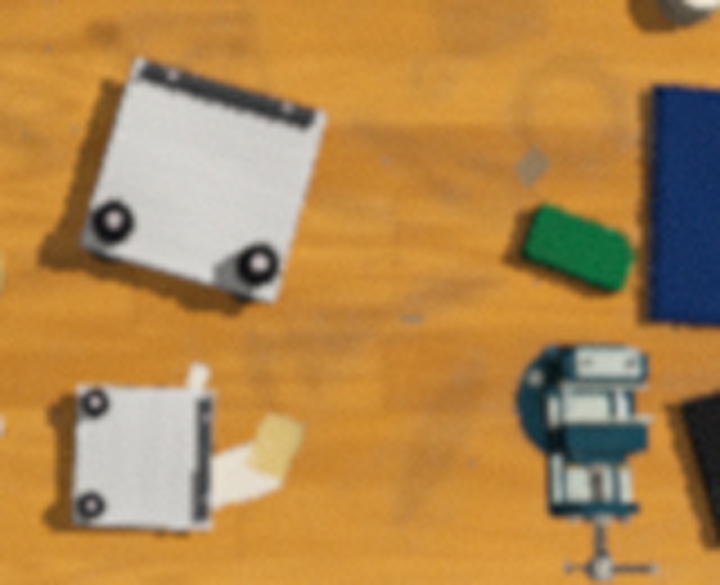

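The crops confirm the large silver stand (plate 168 × 165 mm in both views, top at about 46 mm). Its black knobs are at scene (325,209) and (359,236), and the dark fence is on the far side. Both views agree on the centre within about 2 mm: (0.575, 0.097), yaw about -16°. Next I re-measure the wax block with outliers cut and compute the first move.

```bash
cat >> h.py <<'E'
def shift(t):
    s=status.observe(); d=s['tool_rot'].T@(np.array(t)-s['position']); 
    print('t',round(s['time_s'],2),'pos',s['position'].round(4),'F',s['ft_force'].round(1),'w',round(s['grip_width'],4),'q6',s['q'][5].round(1),'q1',s['q'][0].round(1),'yaw',np.degrees(np.arctan2(s['tool_rot'][1,0],s['tool_rot'][0,0])).round(2)); print('shift',d.round(4)); return d
E
python3 - <<'E'
from h import *
for n in ['scene','top']:
    im=dict(np.load(f'pics/{n}0.npz'));hsv=cv2.cvtColor(im['pixels'],cv2.COLOR_RGB2HSV)
    m=cv2.inRange(hsv,(55,120,40),(85,255,255));k,L,st,c=cv2.connectedComponentsWithStats(m)
    for i in range(1,k):
        if st[i,4]>100:
            v,u=np.nonzero(L==i);P=world(im,u,v);t=(P[:,2]>.018)&(P[:,2]<.03)
            r=cv2.minAreaRect((P[t][:,:2]*1000).astype(np.float32));print(n,np.median(P[t][:,2]),r,cv2.boxPoints(r).tolist())
shift([.50,.12,.25])
E
```

```text
scene 0.022220584360832962 ((524.1483764648438, -224.25721740722656), (85.65946960449219, 49.66387176513672), 68.25659942626953) [[485.2168884277344, -254.8406982421875], [531.3472900390625, -273.23870849609375], [563.079833984375, -193.67373657226562], [516.949462890625, -175.27572631835938]]
top 0.024045061406010815 ((526.8245849609375, -223.64263916015625), (87.7900390625, 45.58872985839844), 68.78072357177734) [[489.6883239746094, -256.3115234375], [532.186279296875, -272.81182861328125], [563.9608154296875, -190.9737548828125], [521.462890625, -174.47344970703125]]
t 0.15 pos [0.1289 0.5345 0.2309] F [-0.5 -0.8 -0.3] w 0.0853 q6 -12.3 q1 64.1 yaw 166.43
shift [-0.458  -0.3159 -0.0189]
```

Request:
play_rows(targets="-0.036 -0.025 -0.015 0 0; -0.072 -0.05 -0.019 0 0; -0.11 -0.075 -0.019 0 0; -0.145 -0.10 -0.019 0 0; -0.18 -0.125 -0.019 0 0")

```text
time_s: 0.65
position: [0.2754, 0.3694, 0.2503]
tool_rot: [[-0.972, 0.234, -0.0], [0.234, 0.972, -0.0], [0.0, -0.0, -1.0]]
ft_force: [1.6, 0.5, -0.5]
grip_width: 0.0854
```

```bash
python3 -c "
from h import *
shift([.50,.12,.25])"
```

```text
t 0.65 pos [0.2754 0.3694 0.2503] F [ 1.6  0.5 -0.5] w 0.0854 q6 -37.9 q1 38.5 yaw 166.45
shift [-0.2768 -0.1898  0.0003]
```

Request:
play_rows(targets="-0.04 -0.027 0 0 0; -0.08 -0.054 0 0 0; -0.12 -0.082 0 0 0; -0.16 -0.11 0 0 0; -0.2 -0.137 0 0 0")

```text
time_s: 1.15
position: [0.4379, 0.189, 0.2503]
tool_rot: [[-0.972, 0.235, -0.0], [0.235, 0.972, 0.0], [0.0, 0.0, -1.0]]
ft_force: [0.1, 1.3, 0.4]
grip_width: 0.0853
```

Request:
play_rows(targets="-0.035 -0.024 0 0 0; -0.069 -0.046 0 0 0; -0.069 -0.046 0 0 0; -0.069 -0.046 0 0 0")

```text
time_s: 1.55
position: [0.4933, 0.1294, 0.2498]
tool_rot: [[-0.972, 0.236, -0.001], [0.236, 0.972, 0.0], [0.001, -0.0, -1.0]]
ft_force: [-0.3, 1.1, 0.6]
grip_width: 0.085
```

```bash
python3 -c "
from h import *
shift([.50,.12,.25])
grab('wrist','wrist1')"
```

```text
t 1.55 pos [0.4933 0.1294 0.2498] F [-0.3  1.1  0.6] w 0.085 q6 -75.0 q1 1.4 yaw 166.35
shift [-0.0087 -0.0076 -0.0002]
```

View pics/wrist1.png

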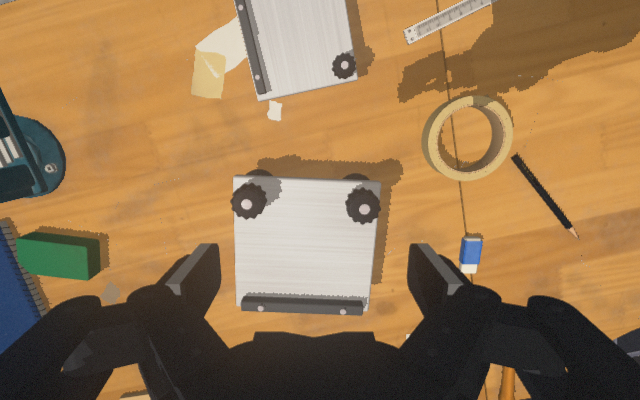

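Wrist view: the stand is in the middle, with the right knob at (250,200), the left knob at (362,204) and the fence at the bottom (303,305). The wax is at the left (58,256).

```bash
python3 - <<'E'
from h import *
im=dict(np.load('pics/wrist1.npz'));A=dict(pos=im['pos'],rot=im['rot'])
vv,uu=np.mgrid[150:240,215:400];u=uu.ravel();v=vv.ravel()
P=world(im,u,v,**A);hsv=cv2.cvtColor(im['pixels'],cv2.COLOR_RGB2HSV)[v,u]
k=(P[:,2]>.068)&(P[:,2]<.1)
for side in (0,1):
    q=k&((u>305)==bool(side))
    c=(P[q][:,:2]*1000).astype(np.float32)
    print('knob',q.sum(),np.percentile(P[q][:,2],[5,50,95]),cv2.minEnclosingCircle(c),c.mean(0))
    w=q&(hsv[:,2]>130); print('cap',w.sum(),u[w].mean(),v[w].mean(),np.median(P[w],0), world(im,u[w].mean(),v[w].mean(),z=.078,**A))
vv,uu=np.mgrid[150:330,215:400];u=uu.ravel();v=vv.ravel()
P=world(im,u,v,**A);hsv=cv2.cvtColor(im['pixels'],cv2.COLOR_RGB2HSV)[v,u]
m=(P[:,2]>.035)&(P[:,2]<.056)&(P[:,0]>.44)
r=cv2.minAreaRect((P[m][:,:2]*1000).astype(np.float32));print(np.median(P[m][:,2]),r,cv2.boxPoints(r))
f=(P[:,2]>.055)&(P[:,0]>.58)
print('fence',cv2.minAreaRect((P[f][:,:2]*1000).astype(np.float32)))
# plane tilt
m=m&(hsv[:,2]>150)&(hsv[:,1]<50);X=np.c_[P[m][:,:2]-[.575,.097],np.ones(m.sum())];print('plane',np.linalg.lstsq(X,P[m][:,2],rcond=None)[0])
E
```

```text
knob 859 [0.07236747 0.07770349 0.07935603] ((500.7134094238281, 53.73277282714844), 18.24632453918457) [499.8587    55.003002]
cap 103 245.37864077669903 204.18446601941747 [0.5013471  0.05308274 0.07895088] [[0.50169355 0.05242147 0.078     ]]
knob 855 [0.07228597 0.0781613  0.07974281] ((535.5227661132812, 172.4327392578125), 18.273578643798828) [533.69696 172.1356 ]
cap 95 363.5052631578947 209.05263157894737 [0.53589743 0.17223461 0.07948929] [[0.53625435 0.17205853 0.078     ]]
0.0460111249812295 ((576.829833984375, 96.0057144165039), (170.37326049804688, 168.62741088867188), 73.87703704833984) [[472.17606   37.58354 ]
 [634.171     -9.244232]
 [681.48364  154.42789 ]
 [519.48865  201.25566 ]]
fence ((648.4115600585938, 75.46597290039062), (148.85952758789062, 15.155961036682129), 73.59125518798828)
plane [-0.00190413  0.00414795  0.04600182]
```

```bash
python3 -c "
from h import *
shift([.5356,.1723,.088])"
```

```text
t 1.6 pos [0.4928 0.1301 0.25  ] F [-1.2 -0.1 -0.6] w 0.0855 q6 -75.0 q1 1.5 yaw 166.42
shift [-0.0318  0.0511  0.162 ]
```

Request:
play_rows(targets="-0.015 0.025 0.04 0 1; -0.032 0.051 0.08 0 1; -0.032 0.051 0.12 0 1; -0.032 0.051 0.155 0 1; -0.032 0.051 0.162 0 1", force=30)

```text
time_s: 2.1
position: [0.5336, 0.173, 0.0851]
tool_rot: [[-0.973, 0.233, -0.007], [0.233, 0.973, -0.001], [0.007, -0.002, -1.0]]
ft_force: [-0.1, 0.7, -0.0]
grip_width: 0.0121
```

Request:
play_rows(targets="0 0 0 0 1; 0 0 0 0 1; 0 0 0 0 1; 0 0 0 0 1")

```text
time_s: 2.5
position: [0.5368, 0.1721, 0.0898]
tool_rot: [[-0.972, 0.235, 0.003], [0.235, 0.972, 0.0], [-0.002, 0.001, -1.0]]
ft_force: [0.2, 0.1, 0.1]
grip_width: -0.0002
```

```bash
python3 -c "
from h import *
shift([.5356,.1723,.080])"
```

```text
t 2.5 pos [0.5368 0.1721 0.0898] F [0.2 0.1 0.1] w -0.0002 q6 -70.7 q1 5.7 yaw 166.43
shift [ 0.0013 -0.0001  0.0098]
```

Request:
play_rows(targets="0 0 0.004 0 1; 0 0 0.007 0 1; 0 0 0.007 0 1; 0 0 0.007 0 1; 0 0 0.007 0 1")

```text
time_s: 3.0
position: [0.5363, 0.172, 0.0813]
tool_rot: [[-0.972, 0.235, -0.0], [0.235, 0.972, 0.0], [0.0, -0.0, -1.0]]
ft_force: [-1.1, -0.3, -0.5]
grip_width: 0.0001
```

```bash
python3 -c "
from h import *
shift([.5356,.1723,.080])"
```

```text
t 3.0 pos [0.5363 0.172  0.0813] F [-1.1 -0.3 -0.5] w 0.0001 q6 -70.7 q1 5.7 yaw 166.43
shift [0.0008 0.0001 0.0013]
```

Request:
play_rows(targets="0 0 0.001 0 1; 0 0 0.002 0 1; 0 0 0.002 0 1")

```text
time_s: 3.3
position: [0.5362, 0.172, 0.0792]
tool_rot: [[-0.972, 0.235, -0.0], [0.235, 0.972, -0.0], [0.0, -0.0, -1.0]]
ft_force: [-0.0, -0.1, -0.5]
grip_width: 0.0001
```

Request:
play_rows(targets="0 0 0.0007 0 1; 0 0 0.0007 0 1; 0 0 0.0007 0 1")

```text
time_s: 3.6
position: [0.5363, 0.172, 0.0786]
tool_rot: [[-0.972, 0.235, -0.0], [0.235, 0.972, -0.0], [0.0, -0.0, -1.0]]
ft_force: [0.0, -0.1, 0.2]
grip_width: 0.0001
```

Request:
play_rows(targets="0 0 0.0007 0 1; 0 0 0.0007 0 1; 0 0 0.0007 0 1")

```text
time_s: 3.9
position: [0.5363, 0.172, 0.078]
tool_rot: [[-0.972, 0.235, 0.0], [0.235, 0.972, 0.0], [-0.0, 0.0, -1.0]]
ft_force: [-1.7, -0.2, 1.5]
grip_width: -0.0002
```

Request:
play_rows(targets="0 0 0.0005 0 1; 0 0 0.0005 0 1; 0 0 0.0005 0 1")

```text
time_s: 4.2
position: [0.5362, 0.1721, 0.0777]
tool_rot: [[-0.972, 0.235, 0.0], [0.235, 0.972, 0.0], [-0.0, 0.0, -1.0]]
ft_force: [-1.7, 0.3, 5.1]
grip_width: -0.0001
```

Request:
play_rows(targets="0 0 0.0007 0 1; 0 0 0.0007 0 1; 0 0 0.0007 0 1")

```text
time_s: 4.5
position: [0.5362, 0.1721, 0.0773]
tool_rot: [[-0.972, 0.234, 0.0], [0.234, 0.972, 0.0], [-0.0, 0.0, -1.0]]
ft_force: [-3.2, 1.6, 9.6]
grip_width: -0.0004
```

Request:
play_rows(targets="0 0 0.0007 0 1; 0 0 0.0007 0 1; 0 0 0.0007 0 1")

```text
time_s: 4.8
position: [0.5361, 0.1722, 0.077]
tool_rot: [[-0.972, 0.234, 0.0], [0.234, 0.972, 0.0], [-0.0, 0.0, -1.0]]
ft_force: [-6.0, 0.7, 12.7]
grip_width: 0.0001
```

The left knob is stiff at once (78.05 → 77.0 mm, 12.7 N), so it carries load. Next is the right knob.

Request:
play_rows(targets="0 0 -0.012 0 1; 0 0 -0.012 0 1; 0 0 -0.012 0 1")

```text
time_s: 5.1
position: [0.5365, 0.1719, 0.0881]
tool_rot: [[-0.972, 0.235, 0.001], [0.235, 0.972, -0.0], [-0.001, 0.0, -1.0]]
ft_force: [-0.4, -0.1, -0.6]
grip_width: -0.0001
```

```bash
python3 -c "
from h import *
shift([.5012,.053,.0885])"
```

```text
t 5.1 pos [0.5365 0.1719 0.0881] F [-0.4 -0.1 -0.6] w -0.0001 q6 -70.7 q1 5.7 yaw 166.43
shift [ 0.0064 -0.1239 -0.0004]
```

Request:
play_rows(targets="0.002 -0.04 0 0 1; 0.004 -0.08 0 0 1; 0.0064 -0.124 0 0 1; 0.0064 -0.124 0 0 1; 0.0064 -0.124 0 0 1")

```text
time_s: 5.6
position: [0.501, 0.0523, 0.0878]
tool_rot: [[-0.972, 0.237, -0.0], [0.237, 0.972, 0.0], [0.0, 0.0, -1.0]]
ft_force: [-0.5, 0.7, -0.0]
grip_width: -0.0002
```

Request:
play_rows(targets="0 0 0.004 0 1; 0 0 0.008 0 1; 0 0 0.008 0 1; 0 0 0.008 0 1")

```text
time_s: 6.0
position: [0.501, 0.0535, 0.0798]
tool_rot: [[-0.972, 0.234, -0.0], [0.234, 0.972, 0.0], [0.0, -0.0, -1.0]]
ft_force: [-0.2, 0.1, 0.2]
grip_width: -0.0001
```

```bash
python3 -c "
from h import *
shift([.5012,.053,.079])"
```

```text
t 6.0 pos [0.501  0.0535 0.0798] F [-0.2  0.1  0.2] w -0.0001 q6 -83.9 q1 -7.4 yaw 166.49
shift [-0.0003 -0.0004  0.0008]
```

Request:
play_rows(targets="0 0 0.001 0 1; 0 0 0.001 0 1; 0 0 0.001 0 1")

```text
time_s: 6.3
position: [0.501, 0.053, 0.0791]
tool_rot: [[-0.972, 0.234, 0.0], [0.234, 0.972, -0.0], [-0.0, -0.0, -1.0]]
ft_force: [0.1, -0.1, 0.4]
grip_width: 0.0001
```

Request:
play_rows(targets="0 0 0.0007 0 1; 0 0 0.0007 0 1; 0 0 0.0007 0 1")

```text
time_s: 6.6
position: [0.501, 0.0529, 0.0783]
tool_rot: [[-0.972, 0.235, 0.0], [0.235, 0.972, 0.0], [-0.0, 0.0, -1.0]]
ft_force: [0.4, -0.0, 0.3]
grip_width: 0.0003
```

Request:
play_rows(targets="0 0 0.0007 0 1; 0 0 0.0007 0 1; 0 0 0.0007 0 1")

```text
time_s: 6.9
position: [0.501, 0.0529, 0.0776]
tool_rot: [[-0.972, 0.235, -0.0], [0.235, 0.972, -0.0], [0.0, -0.0, -1.0]]
ft_force: [0.2, 0.6, -0.5]
grip_width: 0.0002
```

Request:
play_rows(targets="0 0 0.0006 0 1; 0 0 0.0006 0 1; 0 0 0.0006 0 1")

```text
time_s: 7.2
position: [0.5009, 0.0529, 0.0772]
tool_rot: [[-0.972, 0.235, -0.0], [0.235, 0.972, -0.0], [0.0, -0.0, -1.0]]
ft_force: [-0.9, -0.6, 2.4]
grip_width: -0.0003
```

Request:
play_rows(targets="0 0 0.0007 0 1; 0 0 0.0007 0 1; 0 0 0.0007 0 1")

```text
time_s: 7.5
position: [0.5006, 0.0529, 0.0766]
tool_rot: [[-0.972, 0.234, -0.001], [0.234, 0.972, -0.0], [0.001, -0.0, -1.0]]
ft_force: [-3.8, -0.2, 6.5]
grip_width: -0.0005
```

Request:
play_rows(targets="0 0 0.0007 0 1; 0 0 0.0007 0 1; 0 0 0.0007 0 1")

```text
time_s: 7.8
position: [0.5003, 0.0528, 0.0759]
tool_rot: [[-0.972, 0.234, -0.001], [0.234, 0.972, -0.0], [0.001, -0.001, -1.0]]
ft_force: [-5.4, -1.1, 7.9]
grip_width: -0.0
```

Request:
play_rows(targets="0 0 0.0007 0 1; 0 0 0.0007 0 1; 0 0 0.0007 0 1")

```text
time_s: 8.1
position: [0.5001, 0.0527, 0.0755]
tool_rot: [[-0.972, 0.234, -0.002], [0.234, 0.972, -0.001], [0.002, -0.001, -1.0]]
ft_force: [-7.3, -3.1, 12.2]
grip_width: -0.0002
```

Request:
play_rows(targets="0 0 0.0007 0 1; 0 0 0.0007 0 1; 0 0 0.0007 0 1")

```text
time_s: 8.4
position: [0.4999, 0.0526, 0.0751]
tool_rot: [[-0.972, 0.234, -0.002], [0.234, 0.972, -0.001], [0.002, -0.001, -1.0]]
ft_force: [-9.8, -2.7, 16.8]
grip_width: 0.0001
```

Request:
play_rows(targets="0 0 0.0005 0 1; 0 0 0.0005 0 1; 0 0 0.0005 0 1")

```text
time_s: 8.7
position: [0.4999, 0.0526, 0.0749]
tool_rot: [[-0.972, 0.234, -0.002], [0.234, 0.972, -0.001], [0.002, -0.001, -1.0]]
ft_force: [-10.8, -3.8, 19.1]
grip_width: 0.0003
```

The right knob tips at low force: touch at about 77.35 mm, a plateau, then about 11.5 N/mm from around 75.6 mm. So the right screw hangs, with about 1.75 mm of travel. Needed: 1.75 + 1.3 ≈ 3.05 mm, or about 2.0 rad clockwise (+ about tool z). I lift off, open and re-check the knob's position.

Request:
play_rows(targets="0 0 -0.02 0 1; 0 0 -0.05 0 0; 0 0 -0.085 0 0; 0 0 -0.1 0 0; 0 0 -0.1 0 0")

```text
time_s: 9.2
position: [0.502, 0.0529, 0.1755]
tool_rot: [[-0.972, 0.234, 0.005], [0.234, 0.972, -0.001], [-0.005, 0.001, -1.0]]
ft_force: [-0.3, 0.0, -0.3]
grip_width: 0.058
```

Request:
play_rows(targets="0 0 0 0 0; 0 0 0 0 0; 0 0 0 0 0")

```text
time_s: 9.5
position: [0.5006, 0.053, 0.1726]
tool_rot: [[-0.972, 0.235, -0.002], [0.235, 0.972, 0.0], [0.002, -0.0, -1.0]]
ft_force: [0.5, -0.8, -0.7]
grip_width: 0.0856
```

```bash
cat >> h.py <<'E'
def knobs(fn):
    s,im=grab('wrist',fn);A=dict(pos=s['position'],rot=s['tool_rot'])
    vv,uu=np.mgrid[0:330,150:500];u=uu.ravel();v=vv.ravel();P=world(im,u,v,**A)
    for nm,c in (('R',(.5012,.053)),('L',(.5356,.1723))):
        q=(P[:,2]>.071)&(P[:,2]<.084)&(np.hypot(P[:,0]-c[0],P[:,1]-c[1])<.03)
        if q.sum()>50: print(nm,q.sum(),np.percentile(P[q][:,2],[50,95]),cv2.minEnclosingCircle((P[q][:,:2]*1000).astype(np.float32)),u[q].mean(),v[q].mean())
    m=(P[:,2]>.038)&(P[:,2]<.056)&(np.hypot(P[:,0]-.576,P[:,1]-.0965)<.125)
    r=cv2.minAreaRect((P[m][:,:2]*1000).astype(np.float32));print('plate',r)
E
python3 -c "
from h import *
knobs('wrist2'); shift([.5012,.053,.1])"
```

```text
R 1441 [0.0778353  0.07935741] ((501.5143737792969, 53.42594909667969), 18.244388580322266) 315.69951422623177 198.65024288688412
L 1524 [0.07821088 0.07974119] ((535.5755004882812, 172.3646240234375), 18.43768882751465) 468.88451443569556 205.2801837270341
plate ((577.21337890625, 95.96852111816406), (169.77560424804688, 168.58349609375), 73.8709945678711)
t 9.55 pos [0.5007 0.0529 0.1728] F [-0.6  0.2 -0.5] w 0.0853 q6 -83.9 q1 -7.5 yaw 166.43
shift [-0.0006  0.0002  0.0728]
```

View pics/wrist2.png

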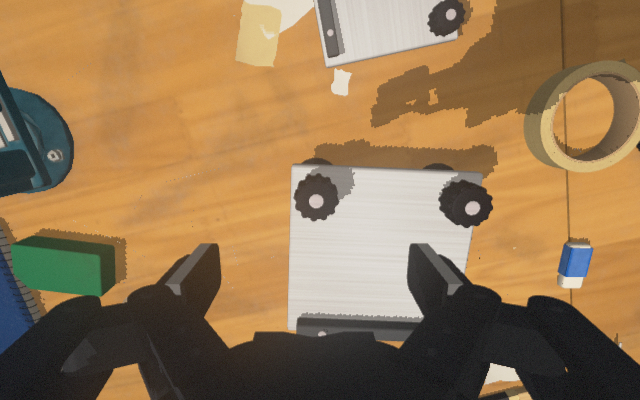

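The stand hasn't moved: right knob at pixel (316,198), i.e. (0.5013, 0.0532), under the jaws. I descend around it.

Request:
play_rows(targets="-0.0006 0.0003 0.04 0 0; -0.0006 0.0003 0.08 0 0; -0.0006 0.0003 0.1 0 0; -0.0006 0.0003 0.1 0 0; -0.0006 0.0003 0.1 0 0")

```text
time_s: 10.05
position: [0.502, 0.053, 0.0741]
tool_rot: [[-0.972, 0.235, 0.0], [0.235, 0.972, 0.0], [-0.0, 0.0, -1.0]]
ft_force: [0.0, -0.2, 0.4]
grip_width: 0.0856
```

```bash
python3 -c "
from h import *
shift([.5012,.0532,.053])"
```

```text
t 10.05 pos [0.502  0.053  0.0741] F [ 0.  -0.2  0.4] w 0.0856 q6 -83.9 q1 -7.4 yaw 166.43
shift [ 0.0008 -0.      0.0211]
```

Request:
play_rows(targets="0.0005 0 0.02 0 0; 0.0005 0 0.02 0 0; 0.0005 0 0.02 0 0.4; 0.0005 0 0.02 0 0.45; 0.0005 0 0.02 0 0.5", force=25)

```text
time_s: 10.55
position: [0.5016, 0.0532, 0.0546]
tool_rot: [[-0.972, 0.235, 0.002], [0.235, 0.972, -0.0], [-0.002, 0.0, -1.0]]
ft_force: [-0.3, 0.7, -0.1]
grip_width: 0.0438
```

Request:
play_rows(targets="0 0 0 0 0.53; 0 0 0 0 0.53; 0 0 0 0 0.53")

```text
time_s: 10.85
position: [0.5012, 0.0532, 0.0538]
tool_rot: [[-0.972, 0.235, 0.0], [0.235, 0.972, -0.0], [-0.0, 0.0, -1.0]]
ft_force: [-0.2, -0.8, -0.1]
grip_width: 0.0404
```

```bash
python3 -c "
from h import *
shift([.5012,.0532,.053])"
```

```text
t 10.85 pos [0.5012 0.0532 0.0538] F [-0.2 -0.8 -0.1] w 0.0404 q6 -83.9 q1 -7.4 yaw 166.43
shift [ 0.     -0.      0.0008]
```

Request:
play_rows(targets="0 0 0 0 0.58; 0 0 0 0 0.62; 0 0 0 0 0.7; 0 0 0 0 0.7; 0 0 0 0 0.7")

```text
time_s: 11.35
position: [0.5009, 0.0531, 0.0538]
tool_rot: [[-0.972, 0.234, -0.001], [0.234, 0.972, -0.0], [0.0, -0.0, -1.0]]
ft_force: [-2.3, -1.2, 4.7]
grip_width: 0.0322
```

```bash
python3 -c "
from h import *
shift([.5012,.0532,.053])
grab('wrist','wrist3')"
```

```text
t 11.35 pos [0.5009 0.0531 0.0538] F [-2.3 -1.2  4.7] w 0.0322 q6 -83.9 q1 -7.4 yaw 166.44
shift [-0.0002  0.0002  0.0008]
```

View pics/wrist3.png

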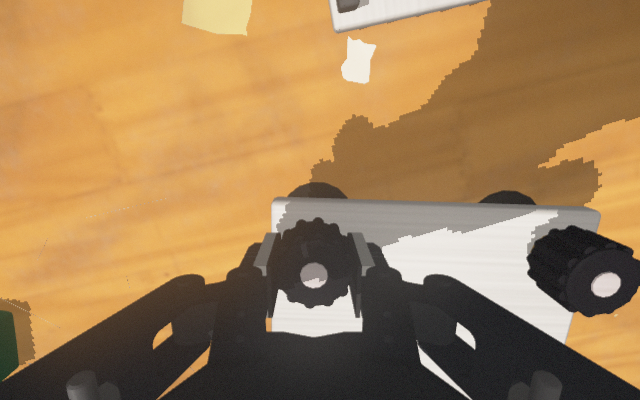

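The knob sits centred between the pads (pixel 313,262). Turning clockwise now.

Request:
play_rows(targets="0 0 -0.0003 0.1 0.7; 0 0 -0.0003 0.2 0.7; 0 0 -0.0003 0.3 0.7; 0 0 -0.0003 0.4 0.7; 0 0 -0.0003 0.5 0.7")

```text
time_s: 11.9
position: [0.5012, 0.0534, 0.0539]
tool_rot: [[-0.738, 0.675, -0.0], [0.675, 0.738, 0.0], [0.0, 0.0, -1.0]]
ft_force: [-0.0, 0.9, 1.5]
grip_width: 0.032
```

Request:
play_rows(targets="0 0 0 0.1 0.7; 0 0 0 0.2 0.7; 0 0 0 0.3 0.7; 0 0 0 0.4 0.7; 0 0 0 0.5 0.7")

```text
time_s: 12.4
position: [0.5014, 0.0536, 0.0539]
tool_rot: [[-0.324, 0.946, 0.001], [0.946, 0.324, 0.001], [0.001, 0.001, -1.0]]
ft_force: [0.1, 3.2, 1.3]
grip_width: 0.0318
```

Request:
play_rows(targets="0 0 0 0.1 0.7; 0 0 0 0.2 0.7; 0 0 0 0.3 0.7; 0 0 0 0.4 0.7; 0 0 0 0.5 0.7")

```text
time_s: 12.9
position: [0.5019, 0.0537, 0.0541]
tool_rot: [[0.17, 0.986, 0.002], [0.986, -0.17, 0.001], [0.001, 0.001, -1.0]]
ft_force: [2.0, 2.6, 1.3]
grip_width: 0.0325
```

```bash
python3 -c "
from h import *
shift([.5012,.0532,.053]); print(status.observe()['wrist_torque'])"
```

```text
t 12.9 pos [0.5019 0.0537 0.0541] F [2.  2.6 1.3] w 0.0325 q6 2.3 q1 -7.4 yaw 80.24
shift [-0.0006 -0.0006  0.0011]
[ 0.60660587 -0.01263245  0.1436741 ]
```

Request:
play_rows(targets="0 0 0 0.1 0.7; 0 0 0 0.2 0.7; 0 0 0 0.3 0.7; 0 0 0 0.4 0.7; 0 0 0 0.5 0.7")

```text
time_s: 13.4
position: [0.5024, 0.0536, 0.0545]
tool_rot: [[0.621, 0.783, 0.003], [0.783, -0.621, 0.001], [0.003, 0.002, -1.0]]
ft_force: [2.7, 3.3, 3.8]
grip_width: 0.0322
```

Request:
play_rows(targets="0 0 0 0 0.58; 0 0 0 0 0.4; 0 0 0 0 0; 0 0 0 0 0; 0 0 -0.02 0 0")

```text
time_s: 13.9
position: [0.4999, 0.0533, 0.0725]
tool_rot: [[0.617, 0.787, -0.005], [0.787, -0.617, 0.001], [-0.002, -0.004, -1.0]]
ft_force: [-0.4, 0.0, 0.1]
grip_width: 0.0851
```

```bash
python3 -c "
from h import *
shift([.5012,.0532,.088]); print(status.observe()['wrist_torque'])"
```

```text
t 13.9 pos [0.4999 0.0533 0.0725] F [-0.4  0.   0.1] w 0.0851 q6 30.7 q1 -7.4 yaw 51.88
shift [ 0.0007  0.001  -0.0155]
[-0.01109793 -0.00887042 -0.00557446]
```

Request:
play_rows(targets="0 0.0005 -0.025 0 0; 0 0.0005 -0.04 0 0.5; 0 0.0005 -0.04 0 1; 0 0.0005 -0.03 0 1; 0 0.0005 -0.025 0 1")

```text
time_s: 14.4
position: [0.5006, 0.0529, 0.097]
tool_rot: [[0.618, 0.786, -0.003], [0.786, -0.618, 0.0], [-0.002, -0.003, -1.0]]
ft_force: [-0.0, -0.1, -0.4]
grip_width: 0.0283
```

Request:
play_rows(targets="0 0 0 0 1; 0 0 0 0 1; 0 0 0 0 1; 0 0 0 0 1")

```text
time_s: 14.8
position: [0.5017, 0.0529, 0.0991]
tool_rot: [[0.618, 0.786, 0.0], [0.786, -0.618, 0.0], [0.0, 0.0, -1.0]]
ft_force: [0.2, 0.4, -0.1]
grip_width: 0.0001
```

```bash
python3 -c "
from h import *
shift([.5012,.0532,.080])"
```

```text
t 14.8 pos [0.5017 0.0529 0.0991] F [ 0.2  0.4 -0.1] w 0.0001 q6 30.7 q1 -7.5 yaw 51.84
shift [-0.     -0.0006  0.0191]
```

Request:
play_rows(targets="0 0 0.01 0 1; 0 0 0.0195 0 1; 0 0 0.0195 0 1; 0 0 0.0195 0 1; 0 0 0.0195 0 1")

```text
time_s: 15.3
position: [0.5014, 0.0529, 0.0792]
tool_rot: [[0.618, 0.786, -0.001], [0.786, -0.618, 0.0], [-0.0, -0.001, -1.0]]
ft_force: [-0.2, -0.3, -0.4]
grip_width: 0.0
```

Request:
play_rows(targets="0 0 0.0007 0 1; 0 0 0.0007 0 1; 0 0 0.0007 0 1")

```text
time_s: 15.6
position: [0.5015, 0.0529, 0.0788]
tool_rot: [[0.618, 0.786, -0.0], [0.786, -0.618, -0.0], [-0.0, 0.0, -1.0]]
ft_force: [0.5, -0.8, -0.1]
grip_width: -0.0
```

Request:
play_rows(targets="0 0 0.0007 0 1; 0 0 0.0007 0 1; 0 0 0.0007 0 1")

```text
time_s: 15.9
position: [0.5016, 0.0529, 0.0782]
tool_rot: [[0.618, 0.786, 0.0], [0.786, -0.618, -0.0], [0.0, 0.0, -1.0]]
ft_force: [-0.7, -0.4, 1.6]
grip_width: -0.0003
```

Request:
play_rows(targets="0 0 0.0006 0 1; 0 0 0.0006 0 1; 0 0 0.0006 0 1")

```text
time_s: 16.2
position: [0.5015, 0.0529, 0.0779]
tool_rot: [[0.618, 0.786, 0.0], [0.786, -0.618, -0.0], [0.0, 0.0, -1.0]]
ft_force: [-3.3, -0.0, 6.2]
grip_width: -0.0001
```

Request:
play_rows(targets="0 0 -0.01 0 1; 0 0 -0.01 0 1")

```text
time_s: 16.4
position: [0.5022, 0.0528, 0.0886]
tool_rot: [[0.618, 0.786, 0.002], [0.786, -0.618, -0.0], [0.001, 0.002, -1.0]]
ft_force: [-0.1, -0.3, -1.0]
grip_width: -0.0
```

```bash
python3 -c "
from h import *
shift([.5363,.172,.087])"
```

```text
t 16.4 pos [0.5022 0.0528 0.0886] F [-0.1 -0.3 -1. ] w -0.0 q6 30.7 q1 -7.4 yaw 51.84
shift [ 0.1148 -0.0468  0.0017]
```

Request:
play_rows(targets="0.04 -0.016 0 0 1; 0.08 -0.032 0 0 1; 0.115 -0.047 0 0 1; 0.115 -0.047 0.004 0 1; 0.115 -0.047 0.006 0 1")

```text
time_s: 16.9
position: [0.5353, 0.1728, 0.081]
tool_rot: [[0.617, 0.787, -0.001], [0.787, -0.617, -0.0], [-0.001, -0.0, -1.0]]
ft_force: [-0.6, 0.0, -0.8]
grip_width: 0.0003
```

Request:
play_rows(targets="0 0 0 0 1; 0 0 0.001 0 1; 0 0 0.001 0 1; 0 0 0.001 0 1")

```text
time_s: 17.3
position: [0.5357, 0.1718, 0.0807]
tool_rot: [[0.619, 0.786, 0.0], [0.786, -0.619, -0.0], [0.0, 0.0, -1.0]]
ft_force: [0.2, 0.7, -0.2]
grip_width: 0.0003
```

Request:
play_rows(targets="0 0 0.0007 0 1; 0 0 0.0007 0 1; 0 0 0.0007 0 1")

```text
time_s: 17.6
position: [0.5356, 0.1723, 0.0798]
tool_rot: [[0.618, 0.786, -0.0], [0.786, -0.618, 0.0], [-0.0, -0.0, -1.0]]
ft_force: [0.3, 1.4, -1.2]
grip_width: -0.0001
```

Request:
play_rows(targets="0 0 0.0007 0 1; 0 0 0.0007 0 1; 0 0 0.0007 0 1")

```text
time_s: 17.9
position: [0.5356, 0.1724, 0.0791]
tool_rot: [[0.618, 0.786, -0.0], [0.786, -0.618, -0.0], [-0.0, -0.0, -1.0]]
ft_force: [-0.2, 0.7, -0.3]
grip_width: -0.0003
```

Request:
play_rows(targets="0 0 0.0005 0 1; 0 0 0.0005 0 1; 0 0 0.0005 0 1")

```text
time_s: 18.2
position: [0.5356, 0.1723, 0.0786]
tool_rot: [[0.618, 0.786, -0.0], [0.786, -0.618, -0.0], [-0.0, 0.0, -1.0]]
ft_force: [0.2, -0.3, -0.0]
grip_width: 0.0
```

Request:
play_rows(targets="0 0 0.0005 0 1; 0 0 0.0005 0 1; 0 0 0.0005 0 1")

```text
time_s: 18.5
position: [0.5356, 0.1724, 0.0783]
tool_rot: [[0.618, 0.786, 0.0], [0.786, -0.618, 0.0], [0.0, 0.0, -1.0]]
ft_force: [-1.2, 0.3, 3.9]
grip_width: -0.0001
```

Request:
play_rows(targets="0 0 0.0005 0 1; 0 0 0.0005 0 1; 0 0 0.0005 0 1")

```text
time_s: 18.8
position: [0.5356, 0.1725, 0.0781]
tool_rot: [[0.618, 0.786, 0.0], [0.786, -0.618, 0.0], [0.0, 0.0, -1.0]]
ft_force: [-3.6, 1.1, 6.4]
grip_width: 0.0001
```

Request:
play_rows(targets="0 0 0.0007 0 1; 0 0 0.0007 0 1; 0 0 0.0007 0 1")

```text
time_s: 19.1
position: [0.5356, 0.1725, 0.0779]
tool_rot: [[0.618, 0.786, 0.001], [0.786, -0.618, 0.0], [0.001, 0.0, -1.0]]
ft_force: [-4.9, 0.8, 11.1]
grip_width: -0.0
```

Request:
play_rows(targets="0 0 0.0007 0 1; 0 0 0.0007 0 1; 0 0 0.0007 0 1")

```text
time_s: 19.4
position: [0.5356, 0.1726, 0.0776]
tool_rot: [[0.618, 0.786, 0.001], [0.786, -0.618, 0.0], [0.001, 0.001, -1.0]]
ft_force: [-5.8, 1.3, 15.0]
grip_width: 0.0001
```

```bash
cat >> h.py <<'E'
def p():
    s=status.observe(); print(round(s['time_s'],2),(s['position']*1000).round(2),s['ft_force'].round(2),s['wrist_torque'].round(3))
E
python3 -c "
from h import *
p()"
```

```text
19.4 [535.59 172.61  77.64] [-5.82  1.31 14.98] [ 0.083  1.012 -0.019]
```

Request:
play_rows(targets="0 0 -0.0008 0 1; 0 0 -0.0008 0 1; 0 0 -0.0008 0 1")

```text
time_s: 19.7
position: [0.5356, 0.1725, 0.0779]
tool_rot: [[0.618, 0.786, 0.001], [0.786, -0.618, 0.0], [0.001, 0.0, -1.0]]
ft_force: [-3.7, 0.2, 10.6]
grip_width: 0.0002
```

```bash
python3 -c "
from h import *
p()"
```

```text
19.7 [535.63 172.52  77.92] [-3.72  0.24 10.63] [ 0.059  0.67  -0.023]
```

Request:
play_rows(targets="0 0 -0.0008 0 1; 0 0 -0.0008 0 1; 0 0 -0.0008 0 1")

```text
time_s: 20.0
position: [0.5356, 0.1724, 0.0781]
tool_rot: [[0.618, 0.786, 0.0], [0.786, -0.618, 0.0], [0.0, 0.0, -1.0]]
ft_force: [-3.0, 0.1, 5.9]
grip_width: 0.0002
```

```bash
python3 -c "
from h import *
p()"
```

```text
20.0 [535.61 172.44  78.13] [-2.99  0.12  5.91] [0.074 0.375 0.02 ]
```

Request:
play_rows(targets="0 0 -0.0004 0 1; 0 0 -0.0004 0 1; 0 0 -0.0004 0 1")

```text
time_s: 20.3
position: [0.5356, 0.1724, 0.0782]
tool_rot: [[0.618, 0.786, -0.0], [0.786, -0.618, 0.0], [0.0, -0.0, -1.0]]
ft_force: [-2.5, 0.5, 4.0]
grip_width: -0.0001
```

```bash
python3 -c "
from h import *
p()"
```

```text
20.3 [535.63 172.41  78.24] [-2.54  0.5   4.02] [ 0.167  0.344 -0.031]
```

Both front knobs are now stiff from first contact. The left knob's rest height rose about 0.3–0.5 mm, which is what unloading its pad by about half the weight would give. The turn of 2.0 rad matches the 1.6–1.75 mm of felt travel plus 1.3 mm. I now go for the wax and look at it from above first.

```bash
python3 -c "
from h import *
shift([.5255,-.215,.2])
tp=dict(np.load('pics/top0.npz'))
vv,uu=np.mgrid[195:295,395:480];P=world(tp,uu.ravel(),vv.ravel())
w=np.array([.5255,-.224]);a=np.radians(-21.6);R=np.array([[np.cos(a),np.sin(a)],[-np.sin(a),np.cos(a)]])
L=(P[:,:2]-w)@R.T
for lo in (.03,.06,.09):
  m=(P[:,2]>lo)&(P[:,2]<.4)&(abs(L[:,1])<.06)&(abs(L[:,0])<.2)
  print(lo,m.sum(),(L[m][:,0].max() if m.any() else None),P[m][:,2].max() if m.any() else None)
"
```

```text
t 20.3 pos [0.5356 0.1724 0.0782] F [-2.5  0.5  4. ] w -0.0001 q6 43.9 q1 5.8 yaw 51.84
shift [-0.3109  0.2314 -0.1218]
0.03 508 0.021510507852192818 0.10970669747008888
0.06 319 -0.07628450251561059 0.10970669747008888
0.09 214 -0.07924010235383268 0.10970669747008888
```

Request:
play_rows(targets="0 0 -0.04 0 1; 0 0 -0.08 0 1; -0.03 0.022 -0.12 0 1; -0.07 0.052 -0.122 0 1; -0.11 0.082 -0.122 0 1")

```text
time_s: 20.8
position: [0.5326, 0.0373, 0.2014]
tool_rot: [[0.617, 0.787, 0.003], [0.787, -0.617, -0.001], [0.001, 0.003, -1.0]]
ft_force: [0.5, 0.1, 0.0]
grip_width: -0.0001
```

Request:
play_rows(targets="-0.04 0.03 0 -0.06 0.2; -0.08 0.06 0 -0.12 0.2; -0.12 0.09 0 -0.18 0.2; -0.16 0.12 0 -0.24 0.2; -0.2 0.149 0 -0.29 0.2")

```text
time_s: 21.3
position: [0.5254, -0.213, 0.1998]
tool_rot: [[0.365, 0.931, -0.0], [0.931, -0.365, -0.0], [-0.0, -0.0, -1.0]]
ft_force: [0.5, -0.1, -0.3]
grip_width: 0.0684
```

Request:
play_rows(targets="0 0 0 0 0.2; 0 0 0 0 0.2; 0 0 0 0 0.2")

```text
time_s: 21.6
position: [0.5258, -0.2099, 0.1999]
tool_rot: [[0.367, 0.93, -0.0], [0.93, -0.367, 0.0], [0.0, -0.001, -1.0]]
ft_force: [-0.5, -0.5, -0.2]
grip_width: 0.0685
```

```bash
python3 -c "
from h import *
s,im=grab('wrist','wrist4');A=dict(pos=s['position'],rot=s['tool_rot'])
hsv=cv2.cvtColor(im['pixels'],cv2.COLOR_RGB2HSV);m=cv2.inRange(hsv,(55,100,30),(85,255,255));k,L,st,c=cv2.connectedComponentsWithStats(m)
i=1+st[1:,4].argmax();v,u=np.nonzero(L==i);P=world(im,u,v,**A);t=(P[:,2]>.019)&(P[:,2]<.03)
r=cv2.minAreaRect((P[t][:,:2]*1000).astype(np.float32));print(c[i],np.median(P[t][:,2]),r)
shift([r[0][0]/1000,r[0][1]/1000,.1])
"
```

```text
[322.72517227 200.49979732] 0.02479512690528718 ((526.496337890625, -228.84942626953125), (85.2838134765625, 47.37749099731445), 67.970947265625)
t 21.65 pos [ 0.5259 -0.2095  0.2001] F [ 0.3  0.2 -0.4] w 0.0682 q6 -12.2 q1 -33.7 yaw 68.52
shift [-0.0178  0.0076  0.1001]
```

View pics/wrist4.png

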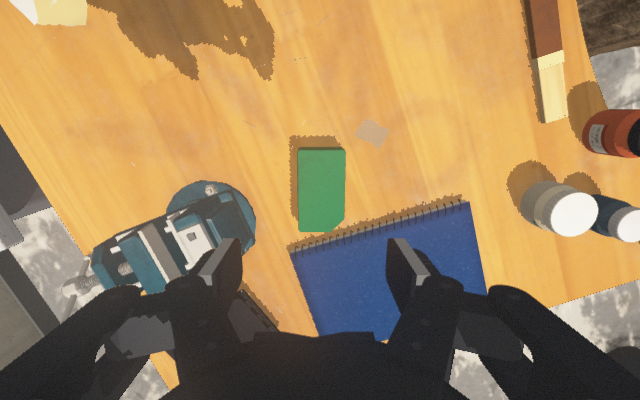

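Wrist view: the wax block is at (322,190) with cropped corners, the vise at left (210,235) and the notebook below. Nothing lies within the fingers' path. I refine the centre using only the top face.

```bash
python3 -c "
from h import *
im=dict(np.load('pics/wrist4.npz'));A=dict(pos=im['pos'],rot=im['rot'])
hsv=cv2.cvtColor(im['pixels'],cv2.COLOR_RGB2HSV)
print(hsv[142:156,322].tolist(), hsv[225:236,322].tolist(), hsv[190,290:302].tolist(), hsv[190,338:352].tolist())
m=cv2.inRange(hsv,(55,80,100),(85,255,255));k,L,st,c=cv2.connectedComponentsWithStats(m);i=1+st[1:,4].argmax()
v,u=np.nonzero(L==i);P=world(im,u,v,z=.024,**A)
r=cv2.minAreaRect((P[:,:2]*1000).astype(np.float32));print(st[i],r)
h=world(im,u,v,**A)[:,2];print(np.percentile(h,[1,5,50,95]))
shift([r[0][0]/1000,r[0][1]/1000,.1])
"
```

```text
[[17, 145, 171], [16, 143, 171], [16, 146, 168], [16, 144, 168], [18, 136, 148], [24, 104, 105], [33, 96, 93], [33, 88, 93], [55, 91, 132], [60, 89, 152], [62, 94, 154], [62, 97, 153], [61, 97, 155], [63, 96, 154]] [[67, 116, 156], [67, 114, 152], [69, 118, 151], [67, 117, 151], [68, 121, 156], [68, 120, 155], [68, 117, 157], [17, 134, 221], [18, 142, 231], [16, 143, 180], [16, 132, 154]] [[15, 140, 187], [15, 141, 168], [15, 138, 164], [16, 138, 166], [16, 135, 170], [16, 144, 167], [16, 140, 168], [20, 120, 128], [52, 88, 133], [61, 91, 149], [63, 97, 153], [62, 102, 153]] [[66, 111, 156], [65, 107, 155], [63, 103, 153], [64, 104, 152], [64, 104, 154], [64, 104, 150], [64, 101, 152], [18, 149, 226], [18, 154, 233], [18, 151, 233], [18, 151, 233], [17, 150, 234], [18, 150, 234], [18, 150, 233]]
[ 298  150   47   82 3643] ((526.7940063476562, -227.4283447265625), (88.0901107788086, 48.15721130371094), 68.78959655761719)
[0.023197   0.02370734 0.024822   0.02602621]
t 21.65 pos [ 0.5259 -0.2095  0.2001] F [ 0.3  0.2 -0.4] w 0.0682 q6 -12.2 q1 -33.7 yaw 68.52
shift [-0.0163  0.0074  0.1001]
```

Request:
play_rows(targets="-0.008 0.0035 0.045 0 0.2; -0.016 0.0072 0.09 0 0.2; -0.016 0.0072 0.135 0 0.2; -0.016 0.0072 0.16 0 0.2; -0.016 0.0072 0.16 0 0.2")

```text
time_s: 22.15
position: [0.5254, -0.2261, 0.0372]
tool_rot: [[0.366, 0.931, -0.005], [0.931, -0.366, 0.004], [0.002, -0.006, -1.0]]
ft_force: [0.5, -0.9, 0.0]
grip_width: 0.0684
```

Request:
play_rows(targets="0 0 0.015 0 0.2; 0 0 0.03 0 0.2; 0 0 0.035 0 0.2; 0 0 0.035 0 0.2; 0 0 0.035 0 0.2")

```text
time_s: 22.65
position: [0.5273, -0.2283, 0.0065]
tool_rot: [[0.367, 0.93, 0.002], [0.93, -0.367, -0.001], [-0.0, 0.002, -1.0]]
ft_force: [0.5, -0.1, -0.1]
grip_width: 0.0683
```

```bash
python3 -c "
from h import *
shift([.5266,-.2265,.003])"
```

```text
t 22.65 pos [ 0.5273 -0.2283  0.0065] F [ 0.5 -0.1 -0.1] w 0.0683 q6 -13.7 q1 -35.2 yaw 68.48
shift [ 0.0014 -0.0013  0.0035]
```

Request:
play_rows(targets="0.001 -0.001 0.003 0 0.2; 0.001 -0.001 0.003 0 0.3; 0.001 -0.001 0.003 0 0.4; 0.001 -0.001 0.003 0 0.5; 0.001 -0.001 0.003 0 0.55", force=25)

```text
time_s: 23.15
position: [0.5263, -0.2271, 0.0026]
tool_rot: [[0.367, 0.93, 0.001], [0.93, -0.367, -0.0], [-0.0, 0.001, -1.0]]
ft_force: [0.2, 0.1, 4.0]
grip_width: 0.0495
```

Request:
play_rows(targets="0 0 0 0 0.55; 0 0 0 0 0.55; 0 0 0 0 0.55")

```text
time_s: 23.45
position: [0.5263, -0.2271, 0.0026]
tool_rot: [[0.367, 0.93, 0.001], [0.93, -0.367, -0.0], [-0.0, 0.001, -1.0]]
ft_force: [0.0, 0.3, 6.0]
grip_width: 0.0494
```

```bash
python3 -c "
from h import *
shift([.5266,-.2265,.1])"
```

```text
t 23.45 pos [ 0.5263 -0.2271  0.0026] F [0.  0.3 6. ] w 0.0494 q6 -13.6 q1 -35.2 yaw 68.45
shift [ 0.0006  0.0001 -0.0974]
```

Request:
play_rows(targets="0 0 -0.03 0 0.55; 0 0 -0.07 0 0.55; 0 0 -0.11 0 0.55; 0.03 -0.007 -0.13 0 0.55; 0.07 -0.016 -0.13 -0.03 0.55")

```text
time_s: 23.95
position: [0.5379, -0.157, 0.1349]
tool_rot: [[0.341, 0.94, 0.005], [0.94, -0.341, -0.003], [-0.001, 0.006, -1.0]]
ft_force: [0.5, 0.4, -2.0]
grip_width: 0.0495
```

```bash
python3 -c "
from h import *
shift([.5768,.0962,.13])"
```

```text
t 23.95 pos [ 0.5379 -0.157   0.1349] F [ 0.5  0.4 -2. ] w 0.0495 q6 -8.4 q1 -28.4 yaw 70.04
shift [ 0.2512 -0.0499  0.0044]
```

Request:
play_rows(targets="0.04 -0.008 0 -0.03 0.55; 0.08 -0.016 0 -0.065 0.55; 0.12 -0.024 0 -0.065 0.55; 0.16 -0.032 0 -0.065 0.55; 0.2 -0.04 0 -0.065 0.55")

```text
time_s: 24.45
position: [0.5668, 0.0474, 0.1317]
tool_rot: [[0.277, 0.961, -0.001], [0.961, -0.277, 0.0], [-0.0, -0.001, -1.0]]
ft_force: [0.6, -0.1, -1.1]
grip_width: 0.0497
```

Request:
play_rows(targets="0.03 -0.005 0 0 0.55; 0.045 -0.009 0 0 0.55; 0.045 -0.009 0 0 0.55; 0.045 -0.009 0 0 0.55")

```text
time_s: 24.85
position: [0.5707, 0.0908, 0.1319]
tool_rot: [[0.277, 0.961, -0.001], [0.961, -0.277, -0.0], [-0.001, -0.001, -1.0]]
ft_force: [-0.3, 0.7, -0.0]
grip_width: 0.0495
```

```bash
python3 -c "
from h import *
shift([.5768,.0962,.10])
grab('wrist','wrist5');grab('top','top5')"
```

```text
t 24.85 pos [0.5707 0.0908 0.1319] F [-0.3  0.7 -0. ] w 0.0495 q6 13.4 q1 -2.7 yaw 73.89
shift [0.0069 0.0043 0.0319]
```

View pics/wrist5.png

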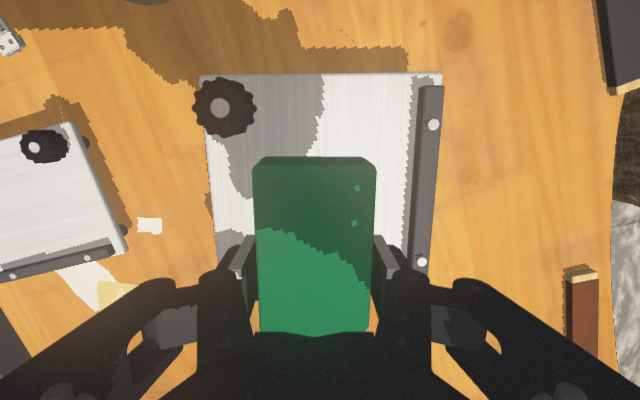

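The wax is held between the pads (pixel 315,250), parallel to the plate. I measure its offset in the tool frame.

```bash
python3 -c "
from h import *
im=dict(np.load('pics/wrist5.npz'))
hsv=cv2.cvtColor(im['pixels'],cv2.COLOR_RGB2HSV)
m=cv2.inRange(hsv,(55,80,30),(90,255,255));k,L,st,c=cv2.connectedComponentsWithStats(m);i=1+st[1:,4].argmax()
v,u=np.nonzero(L==i);P=world(im,u,v,pos=np.zeros(3),rot=np.eye(3))
print(st[i],np.percentile(P,[.5,2,50,98,99.5],axis=0).round(4))
t=abs(P[:,2]-np.median(P[:,2]))<.004
print(P[t].min(0),P[t].max(0)); print(shift([.5768,.0962,.049]))"
```

```text
[  255   165   118   173 16904] [[-0.0322 -0.0243 -0.0755]
 [-0.0306 -0.0232 -0.0236]
 [ 0.0055 -0.0009 -0.0223]
 [ 0.0422  0.0229 -0.0211]
 [ 0.0444  0.024  -0.0208]]
[-0.03418527 -0.02508896 -0.02450592] [ 0.04470816  0.02468556 -0.01995876]
t 24.95 pos [0.5709 0.0902 0.1321] F [-0.5 -0.5 -0.9] w 0.0497 q6 13.4 q1 -2.7 yaw 73.82
shift [0.0074 0.004  0.0831]
[0.00739833 0.00401921 0.0830718 ]
```

Request:
play_rows(targets="0.0074 0.004 0.02 0 0.55; 0.0074 0.004 0.045 0 0.55; 0.0074 0.004 0.065 0 0.55; 0.0074 0.004 0.072 0 0.55; 0.0074 0.004 0.072 0 0.55")

```text
time_s: 25.45
position: [0.5766, 0.0966, 0.0597]
tool_rot: [[0.278, 0.96, -0.002], [0.96, -0.278, -0.0], [-0.0, -0.002, -1.0]]
ft_force: [-0.3, 0.7, 0.0]
grip_width: 0.0494
```

Request:
play_rows(targets="0 0 0 0 0.55; 0 0 0 0 0.55")

```text
time_s: 25.65
position: [0.5774, 0.0972, 0.0614]
tool_rot: [[0.278, 0.961, 0.002], [0.961, -0.278, -0.0], [0.0, 0.002, -1.0]]
ft_force: [-0.1, -1.0, -1.5]
grip_width: 0.0492
```

```bash
python3 -c "
from h import *
shift([.5768,.0962,.049])"
```

```text
t 25.65 pos [0.5774 0.0972 0.0614] F [-0.1 -1.  -1.5] w 0.0492 q6 14.1 q1 -2.0 yaw 73.88
shift [-0.0012 -0.0003  0.0124]
```

Request:
play_rows(targets="-0.001 0 0.005 0 0.55; -0.001 0 0.0095 0 0.55; -0.001 0 0.0095 0 0.55; -0.001 0 0.0095 0 0.55; -0.001 0 0.0095 0 0.55")

```text
time_s: 26.15
position: [0.5766, 0.0965, 0.0508]
tool_rot: [[0.277, 0.961, 0.0], [0.961, -0.277, -0.0], [0.0, 0.0, -1.0]]
ft_force: [-0.2, 0.6, -1.0]
grip_width: 0.0501
```

```bash
python3 -c "
from h import *
shift([.5768,.0962,.049])"
```

```text
t 26.15 pos [0.5766 0.0965 0.0508] F [-0.2  0.6 -1. ] w 0.0501 q6 14.0 q1 -2.1 yaw 73.9
shift [-0.0003  0.0003  0.0018]
```

Request:
play_rows(targets="0 0 0.001 0 0.55; 0 0 0.0015 0 0.55; 0 0 0.0015 0 0.55; 0 0 0.0015 0 0.55")

```text
time_s: 26.55
position: [0.5766, 0.0965, 0.0492]
tool_rot: [[0.277, 0.961, -0.0], [0.961, -0.277, 0.0], [-0.0, -0.0, -1.0]]
ft_force: [0.0, -0.0, -1.3]
grip_width: 0.0493
```

Request:
play_rows(targets="0 0 0.0005 0 0.55; 0 0 0.0005 0 0.55; 0 0 0.0005 0 0.55")

```text
time_s: 26.85
position: [0.5766, 0.0965, 0.0487]
tool_rot: [[0.277, 0.961, 0.0], [0.961, -0.277, -0.0], [-0.0, 0.0, -1.0]]
ft_force: [0.7, 0.2, -1.8]
grip_width: 0.0495
```

Request:
play_rows(targets="0 0 0.0005 0 0.55; 0 0 0.0005 0 0.55; 0 0 0.0005 0 0.55")

```text
time_s: 27.15
position: [0.5766, 0.0966, 0.0485]
tool_rot: [[0.277, 0.961, 0.0], [0.961, -0.277, 0.0], [0.0, 0.0, -1.0]]
ft_force: [-1.6, 0.6, 4.0]
grip_width: 0.0496
```

Request:
play_rows(targets="0 0 0.0004 0 0.55; 0 0 0.0004 0 0.55; 0 0 0.0004 0 0.55")

```text
time_s: 27.45
position: [0.5765, 0.0966, 0.0484]
tool_rot: [[0.277, 0.961, 0.0], [0.961, -0.277, -0.0], [0.0, 0.0, -1.0]]
ft_force: [-4.0, -0.4, 7.5]
grip_width: 0.0497
```

Request:
play_rows(targets="0 0 -0.0005 0 0.45; 0 0 -0.0005 0 0.35; 0 0 -0.0005 0 0.25; 0 0 -0.0005 0 0.25; 0 0 -0.0005 0 0.25")

```text
time_s: 27.95
position: [0.5766, 0.0965, 0.0481]
tool_rot: [[0.277, 0.961, -0.0], [0.961, -0.277, 0.0], [-0.0, -0.0, -1.0]]
ft_force: [-0.0, -0.2, -0.6]
grip_width: 0.0639
```

Request:
play_rows(targets="0 0 -0.015 0 0.25; 0 0 -0.05 0 0.25; 0 0 -0.1 0 0.25; 0 0 -0.14 0 0.25; 0.02 0 -0.15 0 0.25")

```text
time_s: 28.45
position: [0.5835, 0.1146, 0.2035]
tool_rot: [[0.279, 0.96, 0.008], [0.96, -0.279, -0.001], [0.002, 0.008, -1.0]]
ft_force: [0.2, 0.4, -0.6]
grip_width: 0.0644
```

Request:
play_rows(targets="0 0 0 0 0.25; 0 0 0 0 0.25; 0 0 0 0 0.25")

```text
time_s: 28.75
position: [0.5815, 0.1153, 0.1969]
tool_rot: [[0.278, 0.961, -0.003], [0.961, -0.278, -0.0], [-0.001, -0.003, -1.0]]
ft_force: [0.2, 0.0, -0.6]
grip_width: 0.0637
```

```bash
python3 -c "
from h import *
knobs('wrist6')
im=dict(np.load('pics/wrist6.npz'));A=dict(pos=im['pos'],rot=im['rot'])
hsv=cv2.cvtColor(im['pixels'],cv2.COLOR_RGB2HSV);m=cv2.inRange(hsv,(55,80,30),(90,255,255));k,L,st,c=cv2.connectedComponentsWithStats(m);i=1+st[1:,4].argmax()
v,u=np.nonzero(L==i);P=world(im,u,v,**A);t=(P[:,2]>.064)&(P[:,2]<.077)
X=np.c_[P[t][:,:2]-P[t][:,:2].mean(0),np.ones(t.sum())];print(c[i],cv2.minAreaRect((P[t][:,:2]*1000).astype(np.float32)),'plane',np.linalg.lstsq(X,P[t][:,2],rcond=None)[0])
grab('scene','scene6')"
```

```text
R 731 [0.07865775 0.08027976] ((502.6195983886719, 52.06829071044922), 18.319982528686523) 256.5718194254446 274.1887824897401
L 1375 [0.07890312 0.08048135] ((534.3948364257812, 171.75732421875), 18.215835571289062) 242.1229090909091 141.1178181818182
plate ((577.3236694335938, 95.78841400146484), (169.72531127929688, 169.9861297607422), 74.64427185058594)
[314.35023417 205.02341682] ((576.3034057617188, 96.95870971679688), (88.55826568603516, 48.814266204833984), 73.83922576904297) plane [-0.00708342  0.00350496  0.07074961]
```

View pics/wrist6.png

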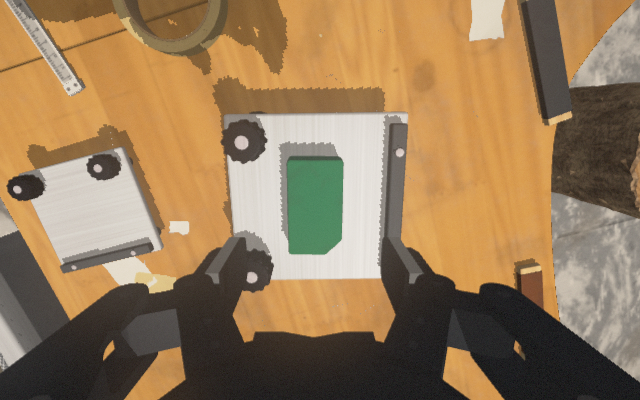

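View pics/scene6.png

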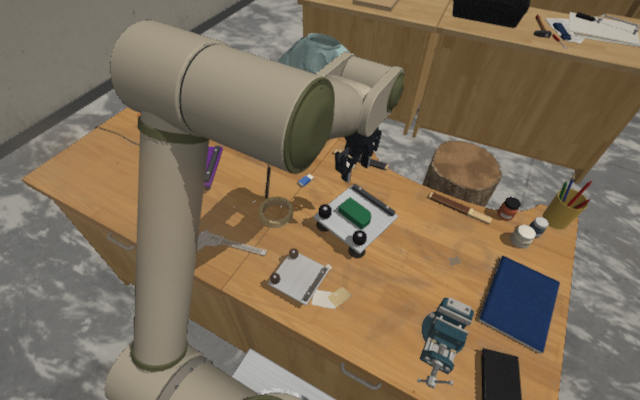

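```bash
python3 -c "
from h import *
p(); print(env.close_job())"
```

```text
28.85 [581.73 115.25 197.19] [-0.07 -0.01 -0.58] [0.058 0.057 0.012]
the job is handed in; nothing more can be done
None
```

The job is handed in at 28.9 s: the right front screw was the hanging one, and it now carries load. The green wax block lies flat on the middle of the plate.

- **Which screw:** Pressing the left knob was stiff at once (about 11 N/mm). The right knob tipped, with about 1.6–1.75 mm of travel before it stiffened. The highest press was 19 N.
- **Adjustment:** I turned the right knob 2.0 rad clockwise, about 3.0 mm down. Pressed again, both knobs were stiff from first contact, with no rocking (left about 18 N/mm up to 15 N, right about 15 N/mm, pressed only to 6 N).
- **Wax:** It came to rest at (576.3, 97.0) mm, against the plate middle at (577.3, 95.8) mm. It is parallel to the plate to within 1°, with its top at 70.7 mm as expected. The gripper was open and well clear.
- **Stand:** It did not move measurably. The camera estimates of the plate middle agree within 1 mm.

**How even the feet are:** I could only infer this from height changes, and the readings disagree. The left knob's touch height rose 0.3–0.5 mm and the right's 0.8–0.9 mm, where an even share predicts about 0.46 mm. The left reading on its own suggests the left foot carries slightly more, and the right reading suggests the opposite, so the share is roughly even but not confirmed precisely. I did not press the knobs again after placing the wax.

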